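# Slide the dop block past the machine's foot to the transfer jig

## Robot

A 7-joint arm with a two-finger parallel gripper is mounted at the origin on the work surface. World frame = base frame: x ahead of the robot, y to its left, z up, the work surface at z = 0. Lengths are in m, angles in rad, forces in N, time in s.
With the tool pointing down it reaches from about 0.35 to 0.9 m from the base axis. Payload 8.1 kg.
Tool frame: the origin (TCP) lies midway between the tips of the shut fingers; the grasp point (between the pads) lies 19 mm behind it; z points along the fingers, y is the line along which they close (so a half turn about z gives the same grasp; the last joint's range is limited). The gripper opens to 92 mm and grips with 3 to 60 N. Pads are 19 mm wide; open, the fingers measure 130 mm over their backs; the gripper's body (75 mm by 190 mm) begins 47 mm behind the grasp point.
Start: joints at [-1.254, 0.434, 0.025, 1.573, -0.012, 1.134, -0.075], TCP at [0.255, 0.571, 0.227] pointing down, gripper open.
Joint ranges: [-2.62, 2.62], [-0.44, 2.09], [-1.27, 1.32], [0.08, 2.57], [-1.32, 4.46], [0.12, 2], [-2.74, 2.74]. Speed limits (rad/s): [2.22, 2.22, 3.01, 3.01, 3.14, 3.14, 3.14].

## Interface

Orientations are given as a rotation vector (axis times angle).
In Python, from cell import observe, get_image, camera_model, sign_off, recognise, silhouettes gives the robot as it stands.
- The arm moves only by the tool apply_moves, never from a script. Its argument "motion" is a list of rows, each an object of numbers: "x", "y", "z": the shift along the world's x, y, z in cm; "yaw": the turn about the world's z in degrees; "hand": the opening, from -1 (shut) to 1 (fully open), so that 0 is half open. In form: [{"x": .., "y": .., "z": .., "yaw": .., "hand": ..}, ...]. A call has 1 to 10 rows; each row is the pose to reach, as a shift and turn from the pose commanded when the call began; what a row does not reach only later rows make up. A row lasts 1/8 s, in which the tool goes at most 62.5 mm and 10.7 degrees, less where a joint would pass 70% of its speed; a pose out of reach is approached as far as the arm can. A call with a gripper value outside its range is refused whole. The fingers move at their own pace and stop on an object; "newtons" is the grip in N (left out, the last holds). Time passes only in rows, so rows that repeat a pose let the fingers close. It gives the time, the measured TCP pose, the force, the opening and the grip force at its end, in the units of the state.
- observe(): the state, without advancing time (a new reading comes with each control period).
- get_image(name): name is "side" or "top" or "wrist"; returns the picture (480x640x3 uint8, blue, green, red); there is no depth.
- camera_model(name): a dict with "camera_matrix" (3x3 intrinsics, pixels), "k1" (the pictures are not rectified: a ray, as slopes to the right and down, at radius r is drawn at 1 + k1 r^2 times it, then the intrinsics apply), "T" (4x4, takes a point from camera to world coordinates). Camera axes: x right, y up, looking along -z (the intrinsics and any distortion apply to the point x, -y, -z); pixel columns grow to the right and rows downward; lengths in m; the calibration is good to about 2 mm. A picture is of the moment at which its call begins: read the wrist's pose just before it. camera_model takes no time and is no camera call; for the wrist camera it gives the pose at the moment of the call.
- sign_off(): hands the job in; it is judged then, once.
Trained networks look in the newest picture that a camera, given by its name, has taken for a name from the list of things; names that differ only in an ending like _2 or _b are one class to them, and where a whole thing is asked for, a point or a joint stands for the part that bears it (a point fixed in the world has none). Each returns a list of dicts, best first, with "p" (0 to 1); they miss things now and then, are a little off and sometimes report something else, mostly with a low value. They report only what shows in the picture. A call takes as long as a camera call. They do not tell look-alikes from the thing itself.
- recognise(query, camera): "rect" ([left, top, right, bottom] in pixels, round what is visible of it).
- silhouettes(query, camera): "mask" (480x640 bool, what is visible of it) and "rect" ([left, top, right, bottom] in pixels, round what is visible of it).
The state is a dict: "clock": time; "joints": joint angles; "dq": joint speeds; "joint_efforts": joint torques, N m; "position": TCP position; "ee_rot": TCP orientation; "force": force on the tool from outside, world axes, zero at the start; "ft_torque": the same for the moment, N m; "width": opening from 0.0 (shut) to 1.0 (fully open); "gripper_force": force on a finger pad.
Only numpy, scipy, OpenCV 4.12 (cv2) and the standard library are available. Lean on these libraries where they do the work, as an engineer would, in place of code of your own. Each camera call takes 0.05 s, during which the arm holds its last target. There are 200 camera calls.

## Task

Push the dop block, flat on the bench, through the narrow gap between the faceting machine's front foot and the wrist rest, and on until its leading end rests squarely against the side of the transfer jig. Push it only: it must not be lifted or tipped, and the dops and stones standing on it must not be touched. Leave the other things lying about where they are.

Things in the scene. Friction and masses are not known exactly. Their poses are not given: they have to be found in the camera images.
- block: the dop block: a plain beech block 90 wide (its x), 120 long (its y), 25 high, about 0.4 kg, standing loose on the bench right of the machine. Origin under its centre; its y axis points out of the leading end (towards the transfer jig), z up. Six brass dops stand on it.
- block_mid (a point): centre of the dop block, half-way up (12.5 mm above the bench); axes as the block
- block_front (a point): middle of the block's leading (left-hand) end face, 60 mm along its y from the centre, half-way up
- block_back (a point): middle of the block's trailing (right-hand) end face, 60 mm against its y from the centre, half-way up; plain flat face 90 wide, 25 high
- dops: the six brass dops with stones, fixed upright in the block in two rows (x = -24 and +24 mm; y = -42, -14, 14, 42 mm in the block's frame; two places empty), 11 mm thick, their tops 53 mm above the bench, the outermost 18 mm in from the block's end faces. Origin as the block's.
- machine: faceting machine, fixed to the bench. Its frame lies under the middle of the front foot's face, on the bench: x points away from the robot into the machine, y along the machine's front to the left, z up. The front foot is a lug with rounded corners, x from 0 to 60, y from -30 to +30, 40 high, bolt head on top to 50. The base casting behind it spans x from 35 to 315, y from -180 to +180, 40 high. Splash pan from x = 70 on, 95 high; mast and drip tank at the rear.
- foot_face (a point): middle of the machine foot's front face (which looks towards the robot), 20 mm above the bench; axes as the machine. One side of the gap.
- rest: wrist rest, a padded wooden bar fixed to the bench in front of the machine's foot: 60 deep, 140 long (its y from -70 to +70), 36 high. Origin under the middle of its far face, x away from the robot; the bar lies at x from -60 to 0. Parallel to the machine's front.
- rest_face (a point): middle of the wrist rest's far face (which looks at the machine's foot), 20 mm above the bench. The other side of the gap: foot and rest stand 97 to 100 mm apart.
- jig: dop transfer jig, a steel bed 150 long (its x), 60 wide (its y from 0 to 60), 24 high with V-blocks and clamps on top (60 high), fixed to the bench left of the gap. Origin under the middle of its right-hand face; y points away from the gap. Within about 2 degrees of square to the machine's front.
- jig_face (a point): middle of the jig's right-hand face, 12 mm above the bench: the face the block's leading end is to rest against. It lies 210 to 250 mm left of the foot's middle.
- loupe: folding loupe, 55 x 34 x 24, loose on the bench far right (origin under its barrel)
- jar: small jar with black cap, 48 across, 55 high, loose, far right
- stonebox: open white plastic stone box 75 x 55 x 20, loose, left of the wrist rest on the robot's side
- tweezers: steel tweezers, 135 long, 7 high, loose, on the robot's side of the wrist rest
- caliper: dial caliper, 150 long, 14 high, loose, left of the jig
- lapnut: brass lap nut, 26 across, 24 high, loose on top of the machine's base casting, left of its foot (origin 40 mm above the bench)
- sparedop: spare brass dop, 16 across, 34 high, standing loose on the bench close to the machine's base, just left of the foot, about 25 mm beyond the line of the foot's face
Not all that is in view belongs to the job. Leave any green or purple look-alike of the jig alone.

How it is judged:
On the way:
1. the block is in the gap, between the machine's foot and the wrist rest (y of block_mid in the frame of machine between -0.03 and 0.03 m and x of block_mid in the frame of machine between -0.062 and -0.036 m), for 0.1 s.
At the end, for the whole second after the job is handed in: The block stands flat and still on the bench beyond the gap, its leading end within 6 mm of the transfer jig's right-hand face and within 0.10 rad of square to it, at most 45 mm off the middle of that face (y of block_front in the frame of jig_face between -0.006 and 0.004 m and x of block_front in the frame of jig_face between -0.045 and 0.045 m and angle between the y axis of block and the y axis of jig, either way round below 0.1 rad and height (world z) of block below 0.004 m and angle between block's own z axis and vertical below 0.05 rad and linear speed of block below 0.01 m/s); the robot touches nothing.
It fails at once if the dop block is lifted off the bench or tipped (height (world z) of block above 0.006 m or angle between block's own z axis and vertical above 0.1 rad).
It fails at once if the robot touches the dops or their stones (contact force between dops and the fingers above 0.5 N or contact force between dops and the arm above 0.5 N).
It fails at once if one of the loose things lying about is moved by more than 20 mm (distance of any of loupe, jar, stonebox, tweezers, caliper, lapnut, sparedop from where it was at the start of the episode above 0.02 m).
It also fails if it takes over 72 s, if anything falls off the work surface, if the arm or the gripper's body presses on something with over 40 N, if the wrist force passes 120 N, or if a joint passes its speed limit or range.

## Working session

There is one attempt and no reset: what is moved stays moved. The work goes in short steps, Python scripts to look and compute and a tool call to move; the robot and the scene stay as the last step left them, time stands still between calls to the robot, and variables do not carry over. Pictures are saved under pics/ and viewed, at most 11 in all, crops included, and the job is handed in when it is done.

Besides the shell and the picture viewer there is one more tool, called after "Request:" by a JSON object that holds its "name" and its "arguments", one argument or row to a line. apply_moves: Moves the arm, as the interface text tells. Its arguments: {"type":"object","properties":{"motion":{"type":"array","items":{"type":"object","properties":{"x":{"type":"number"},"y":{"type":"number"},"z":{"type":"number"},"yaw":{"type":"number"},"hand":{"type":"number"}}}},"newtons":{"type":"number"}},"required":["motion"]}

```bash
mkdir -p pics; ls
python3 - <<'E'
from cell import *
import cv2,numpy as np
s=observe();print(s['clock'],s['position'],s['ee_rot'],s['width'])
for c in ['top','side']:
    im=get_image(c);cv2.imwrite(f'pics/{c}0.png',im)
    m=camera_model(c);print(c,m)
    for q in ['block','dops','machine','rest','jig','sparedop','lapnut','stonebox','tweezers','loupe','jar','caliper']:
        print(q,[(round(float(d['p']),2),[int(v) for v in d['rect']]) for d in recognise(q,c)][:3])
E
```

```text
pics
0.0 [0.25459846 0.57025482 0.22597376] [-6.54713875e-01 -3.07242966e+00  2.32757299e-03] 1.0050369792114655
top {'camera_matrix': array([[484.88877209,   0.        , 320.04989824],
       [  0.        , 484.88877209, 244.51488861],
       [  0.        ,   0.        ,   1.        ]]), 'k1': 0.014262899878626849, 'T': array([[-0.00232438,  0.99818282, -0.06021341,  0.39763039],
       [-0.99999195, -0.00212314,  0.00340593,  0.02985037],
       [ 0.0032719 ,  0.06022084,  0.99817972,  1.28148447],
       [ 0.        ,  0.        ,  0.        ,  1.        ]])}
block [(0.94, [426, 226, 476, 267])]
dops []
machine [(0.71, [233, 37, 385, 201])]
rest [(0.59, [277, 239, 336, 262])]
jig [(0.93, [385, 282, 417, 351]), (0.84, [161, 288, 192, 364]), (0.65, [199, 181, 227, 251])]
sparedop [(0.72, [147, 212, 170, 270])]
lapnut [(0.65, [271, 170, 279, 180]), (0.53, [278, 239, 331, 262])]
stonebox [(0.61, [234, 268, 265, 302])]
tweezers [(0.62, [313, 278, 336, 283])]
loupe [(0.67, [423, 151, 434, 173])]
jar [(0.53, [462, 161, 487, 183])]
caliper [(0.64, [144, 211, 171, 269]), (0.47, [278, 238, 
[... 368 characters left out ...]
8112],
       [-0.0137889 ,  0.65465731,  0.75580002,  1.18327127],
       [ 0.        ,  0.        ,  0.        ,  1.        ]])}
block [(0.9, [315, 341, 356, 396])]
dops [(0.61, [326, 347, 350, 385])]
machine [(0.77, [363, 126, 508, 300])]
rest []
jig [(0.91, [214, 313, 290, 354]), (0.88, [207, 153, 270, 183]), (0.66, [307, 167, 371, 190])]
sparedop [(0.4, [369, 204, 374, 213])]
lapnut [(0.5, [383, 201, 389, 212]), (0.23, [308, 164, 371, 190])]
stonebox [(0.61, [260, 199, 295, 220])]
tweezers [(0.58, [361, 129, 507, 298]), (0.5, [281, 252, 292, 276]), (0.21, [383, 202, 386, 214])]
loupe [(0.68, [416, 332, 442, 347])]
jar [(0.63, [416, 372, 441, 403])]
caliper [(0.72, [286, 144, 337, 157])]
```

Run:
```python
import cv2
a=cv2.imread('pics/top0.png')[130:370,130:500]
cv2.imwrite('pics/top0c.png',cv2.resize(a,(800,519),interpolation=cv2.INTER_CUBIC))
```

```text
(no output)
```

View pics/top0c.png

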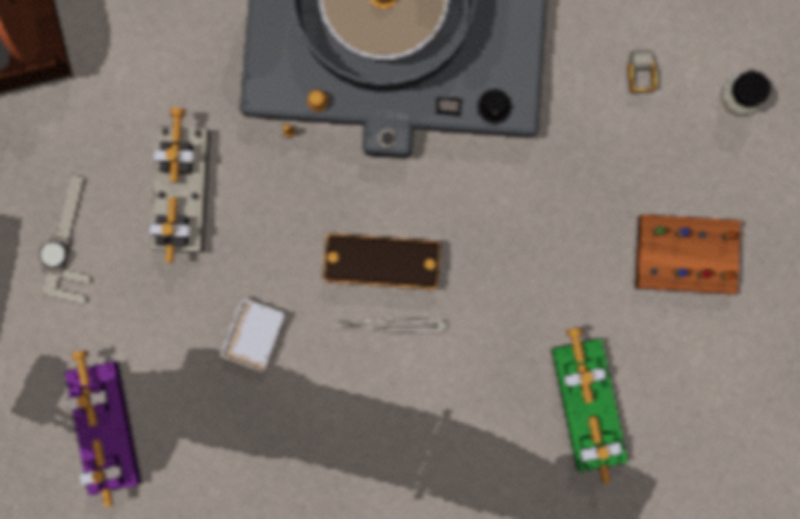

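The crop shows the steel-grey jig at crop (180,190), the block at (690,254), the foot at (388,138) and the rest at (382,261). The three jig-like things, in full-picture pixels, are grey at (213,218), purple at (177,326) and green at (401,317). Grey is the one meant: it is steel, left of the gap and square to the machine, as this enlarged crop confirms.

```bash
cat > h.py <<'E'
from cell import *
import cv2,numpy as np
from scipy.spatial.transform import Rotation as R
def dist(m): return np.array([m['k1'],0,0,0,0.])
def unproj(px,z,m):
    p=cv2.undistortPoints(np.array(px,float).reshape(-1,1,2),m['camera_matrix'],dist(m))[:,0]
    d=np.c_[p[:,0],-p[:,1],-np.ones(len(p))]@m['T'][:3,:3].T; o=m['T'][:3,3]
    return o+d*((z-o[2])/d[:,2])[:,None]
def proj(P,m):
    q=(np.atleast_2d(P)-m['T'][:3,3])@m['T'][:3,:3]
    q=q*[1,-1,-1]
    return cv2.projectPoints(q,np.zeros(3),np.zeros(3),m['camera_matrix'],dist(m))[0][:,0]
E
python3 - <<'E'
from h import *
m=camera_model('top')
print('tool R',R.from_rotvec(observe()['ee_rot']).as_matrix().round(3))
get_image('top')
for q,z in [('block',.025),('rest',.036),('jig',.024)]:
    for d in silhouettes(q,'top')[:3]:
        c=max(cv2.findContours(d['mask'].astype(np.uint8),0,1)[0],key=cv2.contourArea)
        b=cv2.boxPoints(cv2.minAreaRect(c))
        print(q,round(d['p'],2),b.round(1).tolist());print(unproj(b,z,m)[:,:2].round(4).tolist(), unproj([cv2.minAreaRect(c)[0]],z,m).round(4))
f=lambda l:np.array(l)/2.162+[130,130]
print('foot',unproj(f([(366,153),(409,156)]),.04,m).round(4).tolist())
print('base front',unproj(f([(245,117),(540,136)]),.04,m).round(4).tolist())
print('rest far',unproj(f([(328,236),(440,240)]),.036,m).round(4).tolist())
print('jig R',unproj(f([(208,130),(203,252)]),.024,m).round(4).tolist())
print('block',unproj(f([(640,215),(742,220),(740,292),(638,289)]),.025,m).round(4).tolist())
E
```

```text
tool R [[-0.913  0.408  0.   ]
 [ 0.408  0.913 -0.   ]
 [-0.     0.    -1.   ]]
block 0.84 [[423.5, 264.0], [424.6000061035156, 228.6999969482422], [472.3999938964844, 230.1999969482422], [471.29998779296875, 265.5]]
[[0.4224, -0.2421], [0.5141, -0.2465], [0.5098, -0.3706], [0.4182, -0.3657]] [[ 0.466  -0.3063  0.025 ]]
block 0.47 [[278.70001220703125, 260.3999938964844], [280.20001220703125, 236.8000030517578], [334.29998779296875, 240.1999969482422], [332.79998779296875, 263.79998779296875]]
[[0.4324, 0.1327], [0.4937, 0.129], [0.4846, -0.0115], [0.4233, -0.0074]] [[0.4584 0.0607 0.025 ]]
rest 0.62 [[278.79998779296875, 260.1000061035156], [280.3999938964844, 237.0], [333.70001220703125, 240.8000030517578], [332.1000061035156, 263.8999938964844]]
[[0.433, 0.1316], [0.4925, 0.1276], [0.4824, -0.0096], [0.4229, -0.0052]] [[0.4576 0.0611 0.036 ]]
jig 0.63 [[197.10000610351562, 249.39999389648438], [201.3000030517578, 178.39999389648438], [228.10000610351562, 179.89999389648438], [223.89999389648438, 251.0]]
[[0.4614, 0.3443], [0.6474, 0.3357], [0.6432, 0.2658], [0.4572, 0.2749]] [[0.5
[... 172 characters left out ...]
035156]]
[[0.3466, 0.4413], [0.3561, 0.3735], [0.179, 0.3454], [0.1698, 0.4126]] [[0.2625 0.3932 0.024 ]]
jig 0.56 [[383.5, 284.3999938964844], [407.3999938964844, 279.3999938964844], [422.20001220703125, 349.3999938964844], [398.20001220703125, 354.5]]
[[0.3698, -0.1381], [0.3826, -0.2003], [0.2035, -0.2356], [0.1909, -0.174]] [[ 0.2863 -0.1871  0.024 ]]
foot [[0.5856, 0.0789, 0.04], [0.5819, 0.0276, 0.04]]
base front [[0.6291, 0.2233, 0.04], [0.6057, -0.1289, 0.04]]
rest far [[0.4868, 0.1243, 0.036], [0.4817, -0.0091, 0.036]]
jig R [[0.6163, 0.2704, 0.024], [0.4687, 0.275, 0.024]]
block [[0.5121, -0.2502, 0.025], [0.5058, -0.3726, 0.025], [0.4193, -0.3683, 0.025], [0.4231, -0.2464, 0.025]]
```

Request:
{"name": "apply_moves", "arguments": {
  "motion": [
    {"x": 4,"y": -5,"z": 5,"yaw": 8},
    {"x": 8,"y": -10,"z": 10,"yaw": 14},
    {"x": 12,"y": -16,"z": 12,"yaw": 20},
    {"x": 14,"y": -22,"z": 12,"yaw": 20},
    {"x": 16,"y": -28,"z": 12,"yaw": 20},
    {"x": 18,"y": -34,"z": 12,"yaw": 20},
    {"x": 19,"y": -40,"z": 12,"yaw": 20},
    {"x": 19.5,"y": -46,"z": 12,"yaw": 20},
    {"x": 19.5,"y": -52,"z": 12,"yaw": 20},
    {"x": 19.5,"y": -52,"z": 12,"yaw": 20}
  ]
}}

```text
schema error: expected keys x, y, z, yaw, hand
```

Run:
```python
from h import *
s=observe();print(s['clock'],s['position'],s['dq'].round(2) if hasattr(s['dq'],'round') else s['dq'])
m=camera_model('wrist');im=get_image('wrist');print(m)
cv2.imwrite('pics/w0.png',im); np.savez('w0.npz',**m)
```

```text
1.5 [0.25474639 0.5707209  0.22669771] [-0. -0. -0.  0. -0.  0. -0.]
{'camera_matrix': array([[363.54309129,   0.        , 320.75038584],
       [  0.        , 363.54309129, 235.88561082],
       [  0.        ,   0.        ,   1.        ]]), 'k1': -0.048992442952023416, 'T': array([[ 4.08404159e-01, -8.83925074e-01, -2.27777317e-01,
         1.95168644e-01],
       [ 9.12801180e-01,  3.95544240e-01,  1.01679689e-01,
         5.97399472e-01],
       [ 2.18779313e-04, -2.49441811e-01,  9.68389764e-01,
         3.83838658e-01],
       [ 0.00000000e+00,  0.00000000e+00,  0.00000000e+00,
         1.00000000e+00]])}
```

View pics/w0.png

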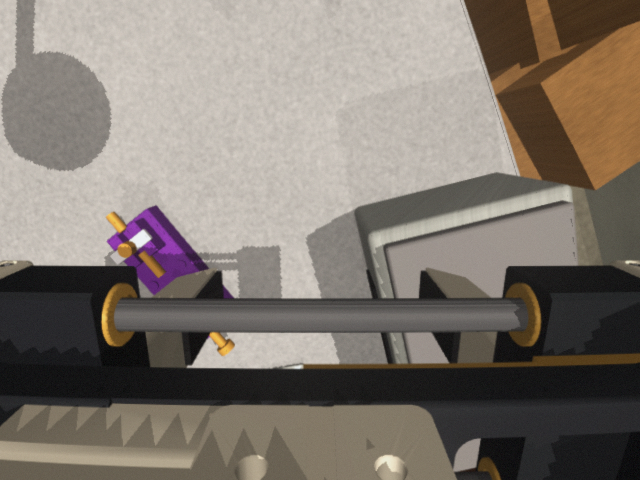

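The wrist view at the start pose shows only the purple look-alike, at (150,250). The move was refused because every row needs all five keys, so I am resending it with the tool turned for a look ahead at the gap.

Request:
{"name": "apply_moves", "arguments": {
  "motion": [
    {"x": 2,"y": -5,"z": 4,"yaw": -8,"hand": 1},
    {"x": 4,"y": -11,"z": 8,"yaw": -16,"hand": 1},
    {"x": 7,"y": -17,"z": 12,"yaw": -24,"hand": 1},
    {"x": 10,"y": -22,"z": 12.5,"yaw": -32,"hand": 1},
    {"x": 13,"y": -28,"z": 12.5,"yaw": -40,"hand": 1},
    {"x": 16,"y": -34,"z": 12.5,"yaw": -48,"hand": 1},
    {"x": 19,"y": -40,"z": 12.5,"yaw": -56,"hand": 1},
    {"x": 22,"y": -46,"z": 12.5,"yaw": -64,"hand": 1},
    {"x": 25,"y": -52,"z": 12.5,"yaw": -70,"hand": 1},
    {"x": 27.5,"y": -58,"z": 12.5,"yaw": -70,"hand": 1}
  ]
}}

```text
clock: 2.8
position: [0.5095, 0.0354, 0.3521]
ee_rot: [2.3, 2.14, 0.002]
force: [1.5, 0.8, -0.5]
width: 1.003
gripper_force: 0.0
```

Request:
{"name": "apply_moves", "arguments": {
  "motion": [
    {"x": 0,"y": -4,"z": 0,"yaw": 0,"hand": 0},
    {"x": 0,"y": -4,"z": 0,"yaw": 0,"hand": 0},
    {"x": 0,"y": -4,"z": 0,"yaw": 0,"hand": 0},
    {"x": 0,"y": -4,"z": 0,"yaw": 0,"hand": 0}
  ]
}}

```text
clock: 3.3
position: [0.5088, -0.0013, 0.3516]
ee_rot: [-2.296, -2.144, -0.0]
force: [-0.0, -0.3, -0.2]
width: 0.615
gripper_force: 0.0
```

Run:
```python
from h import *
s=observe();print(s['clock'],s['position'],R.from_rotvec(s['ee_rot']).as_matrix().round(3),np.abs(s['dq']).max(),s['width'])
m=camera_model('wrist');im=get_image('wrist')
cv2.imwrite('pics/w1.png',im); np.savez('w1.npz',**m)
```

```text
3.3 [ 0.5087917  -0.00130261  0.35162909] [[ 0.068  0.998 -0.   ]
 [ 0.998 -0.068  0.   ]
 [ 0.    -0.    -1.   ]] 0.00548006392492421 0.6148422476662017
```

View pics/w1.png

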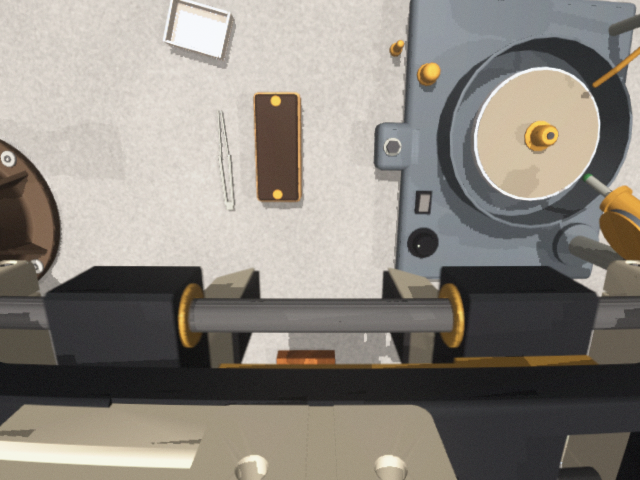

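The view shows the rest's far edge at column ~301 (rows 95–200), the foot's face at ~376 (rows 125–168), the base front edge at ~403 and the spare dop at (397,48). Next I take the sub-pixel edges.

Run:
```python
from h import *
m=dict(np.load('w1.npz'));m['k1']=float(m['k1']);im=cv2.imread('pics/w1.png')
g=im.mean(2)
print('rest',[ [int(v) for v in g[r-3:r+4,292:310].mean(0)] for r in (110,150,190)])
print('foot',[ [int(v) for v in g[r-3:r+4,368:392].mean(0)] for r in (135,147,160)])
print('base',[ [int(v) for v in g[r-3:r+4,392:412].mean(0)] for r in (90,235,260)])
for n,px,z in [('rest',[(301,110),(301,190)],.036),('footbot',[(376,133),(376,160)],0),('foottop',[(379,133),(379,160)],.04),('base',[(407,90),(400,260)],.04)]:
    print(n,unproj(px,z,m)[:,:2].round(4).tolist())
a=im[80:210,240:430];cv2.imwrite('pics/w1c.png',cv2.resize(a,None,fx=4,fy=4,interpolation=cv2.INTER_CUBIC))
```

```text
rest [[76, 77, 74, 65, 64, 105, 161, 158, 121, 133, 166, 187, 200, 205, 207, 208, 211, 212], [70, 70, 69, 65, 56, 70, 154, 158, 121, 121, 145, 182, 203, 209, 212, 213, 212, 210], [66, 69, 68, 64, 58, 64, 128, 163, 138, 116, 141, 188, 207, 213, 215, 215, 212, 211]]
foot [[204, 206, 203, 200, 197, 191, 131, 70, 62, 68, 87, 107, 119, 127, 136, 144, 153, 154, 153, 153, 155, 159, 159, 163], [199, 199, 199, 198, 197, 189, 105, 66, 65, 75, 96, 114, 120, 125, 129, 126, 192, 202, 141, 97, 96, 103, 103, 104], [204, 200, 199, 199, 194, 156, 83, 64, 69, 85, 107, 117, 126, 133, 140, 146, 148, 148, 146, 147, 146, 147, 147, 147]]
base [[200, 200, 199, 199, 201, 204, 205, 203, 205, 204, 183, 161, 141, 98, 68, 74, 88, 102, 113, 122], [202, 202, 198, 159, 133, 90, 68, 77, 91, 110, 119, 125, 130, 135, 137, 134, 116, 94, 74, 59], [197, 170, 156, 123, 73, 69, 84, 102, 116, 122, 128, 134, 138, 141, 141, 141, 140, 141, 140, 140]]
rest [[0.4932, 0.1061], [0.4851, 0.0069]]
footbot [[0.5904, 0.0727], [0.5892, 0.0367]]
foottop [[0.5882, 0.0718], [0.5871, 0.0386]]
base [[0.6241, 0.1205], [0.6116, -0.0965]]
```

View pics/w1c.png

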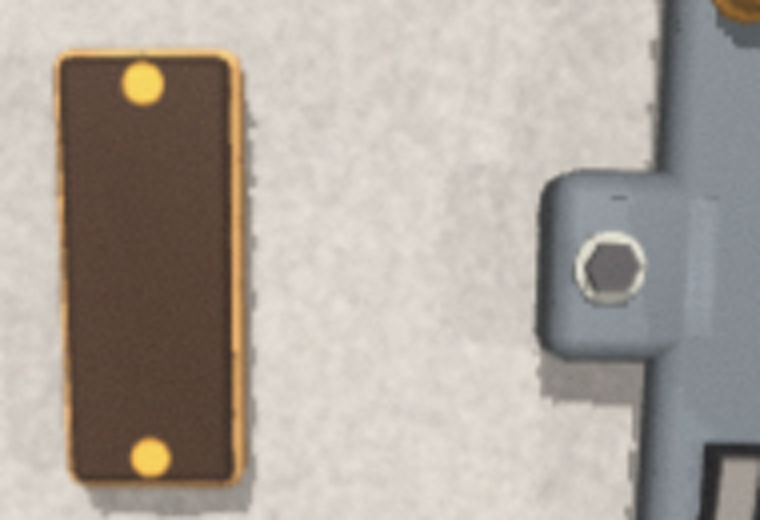

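Request:
{"name": "apply_moves", "arguments": {
  "motion": [
    {"x": -1,"y": -4,"z": -1,"yaw": 10,"hand": 0},
    {"x": -3,"y": -8,"z": -3,"yaw": 20,"hand": 0},
    {"x": -5,"y": -12,"z": -5,"yaw": 30,"hand": 0},
    {"x": -7,"y": -16,"z": -8,"yaw": 40,"hand": 0},
    {"x": -9,"y": -20,"z": -11,"yaw": 50,"hand": 0},
    {"x": -11,"y": -24,"z": -14,"yaw": 60,"hand": 0},
    {"x": -12.4,"y": -28,"z": -17,"yaw": 70,"hand": 0},
    {"x": -12.4,"y": -30.4,"z": -20,"yaw": 80,"hand": 0},
    {"x": -12.4,"y": -30.4,"z": -23,"yaw": 90,"hand": 0},
    {"x": -12.4,"y": -30.4,"z": -25,"yaw": 90,"hand": 0}
  ]
}}

```text
clock: 4.6
position: [0.3846, -0.3065, 0.1002]
ee_rot: [-0.105, -3.139, -0.001]
force: [-0.1, -0.8, 0.3]
width: 0.498
gripper_force: 0.0
```

Run:
```python
from h import *
s=observe();print(s['clock'],s['position'],R.from_rotvec(s['ee_rot']).as_matrix().round(3)[:2,1],s['width'],s['joints'])
```

```text
4.6 [ 0.38464544 -0.30649817  0.100156  ] [0.067 0.998] 0.498328748894547 [ 0.20124943  0.40070173  0.47568457  2.06709831 -0.26981705  0.73422286
  2.35086643]
```

Request:
{"name": "apply_moves", "arguments": {
  "motion": [
    {"x": 0,"y": 0,"z": -4,"yaw": 0,"hand": 0},
    {"x": 0,"y": 0,"z": -7,"yaw": 0,"hand": 0},
    {"x": 0,"y": 0,"z": -9,"yaw": 0,"hand": 0},
    {"x": 1,"y": 0,"z": -9,"yaw": 0,"hand": 0},
    {"x": 1.6,"y": 0,"z": -9,"yaw": 0,"hand": 0},
    {"x": 2.2,"y": 0,"z": -9,"yaw": 0,"hand": 0},
    {"x": 2.7,"y": 0,"z": -9,"yaw": 0,"hand": 0},
    {"x": 3.2,"y": 0,"z": -9,"yaw": 0,"hand": 0}
  ]
}}

```text
clock: 5.6
position: [0.4168, -0.307, 0.012]
ee_rot: [-0.112, -3.139, -0.0]
force: [-2.6, 0.6, 2.3]
width: 0.5
gripper_force: 1.3
```

Request:
{"name": "apply_moves", "arguments": {
  "motion": [
    {"x": 0.5,"y": 0,"z": 0,"yaw": 0,"hand": 0},
    {"x": 1,"y": 0,"z": 0,"yaw": 0,"hand": 0},
    {"x": 1.5,"y": 0,"z": 0,"yaw": 0,"hand": 0},
    {"x": 2,"y": 0,"z": 0,"yaw": 0,"hand": 0},
    {"x": 2.5,"y": 0,"z": 0,"yaw": 0,"hand": 0},
    {"x": 3,"y": 0,"z": 0,"yaw": 0,"hand": 0},
    {"x": 3.5,"y": 0,"z": 0,"yaw": 0,"hand": 0},
    {"x": 3.8,"y": 0,"z": 0,"yaw": 0,"hand": 0},
    {"x": 4.1,"y": 0,"z": 0,"yaw": 0,"hand": 0}
  ]
}}

```text
clock: 6.72
position: [0.4579, -0.3069, 0.0117]
ee_rot: [-0.111, -3.14, -0.0]
force: [-2.8, -0.4, 1.9]
width: 0.498
gripper_force: 1.3
```

Request:
{"name": "apply_moves", "arguments": {
  "motion": [
    {"x": -2,"y": 0,"z": 0,"yaw": 0,"hand": 0},
    {"x": -3,"y": 0,"z": 5,"yaw": 0,"hand": 0},
    {"x": -3,"y": -2,"z": 10,"yaw": -10,"hand": 0},
    {"x": -2,"y": -5,"z": 15,"yaw": -20,"hand": 0},
    {"x": 0,"y": -8,"z": 19,"yaw": -30,"hand": 0},
    {"x": 2,"y": -11,"z": 19,"yaw": -40,"hand": 0},
    {"x": 4.2,"y": -14.3,"z": 19,"yaw": -50,"hand": 0},
    {"x": 4.2,"y": -14.3,"z": 19,"yaw": -60,"hand": 0},
    {"x": 4.2,"y": -14.3,"z": 19,"yaw": -70,"hand": 0},
    {"x": 4.2,"y": -14.3,"z": 19,"yaw": -80,"hand": 0}
  ]
}}

```text
clock: 7.98
position: [0.5006, -0.4499, 0.2016]
ee_rot: [2.109, 2.328, 0.0]
force: [0.7, -0.3, -0.1]
width: 0.499
gripper_force: 0.0
```

Request:
{"name": "apply_moves", "arguments": {
  "motion": [
    {"x": 0,"y": 0,"z": 0,"yaw": -10,"hand": 0},
    {"x": 0,"y": 0,"z": 0,"yaw": -10,"hand": 0},
    {"x": 0,"y": 0,"z": 0,"yaw": -10,"hand": 0}
  ]
}}

```text
clock: 8.35
position: [0.5001, -0.4499, 0.2017]
ee_rot: [2.294, 2.146, 0.0]
force: [-0.0, -0.6, 1.1]
width: 0.5
gripper_force: 0.0
```

Run:
```python
from h import *
s=observe();print(s['clock'],s['position'],R.from_rotvec(s['ee_rot']).as_matrix().round(3)[:2,1],np.abs(s['dq']).max())
m=camera_model('wrist');im=get_image('wrist')
cv2.imwrite('pics/w2.png',im); np.savez('w2.npz',**m)
for d in silhouettes('block','wrist')[:2]:
    c=max(cv2.findContours(d['mask'].astype(np.uint8),0,1)[0],key=cv2.contourArea)
    b=cv2.boxPoints(cv2.minAreaRect(c));print(d['p'],b.round(1).tolist(),unproj(b,.025,m)[:,:2].round(4).tolist())
```

```text
8.35 [ 0.50014051 -0.44988453  0.20168336] [ 0.998 -0.067] 0.007367425002298329
0.65 [[273.0, 0.0], [380.0, 0.0], [380.0, 126.0], [273.0, 126.0]] [[0.4744, -0.2655], [0.5629, -0.2714], [0.5593, -0.3729], [0.4649, -0.3666]]
0.64 [[289.0, 18.0], [304.0, 18.0], [304.0, 37.0], [289.0, 37.0]] [[0.4865, -0.2803], [0.499, -0.2812], [0.4978, -0.296], [0.4852, -0.2951]]
```

View pics/w2.png

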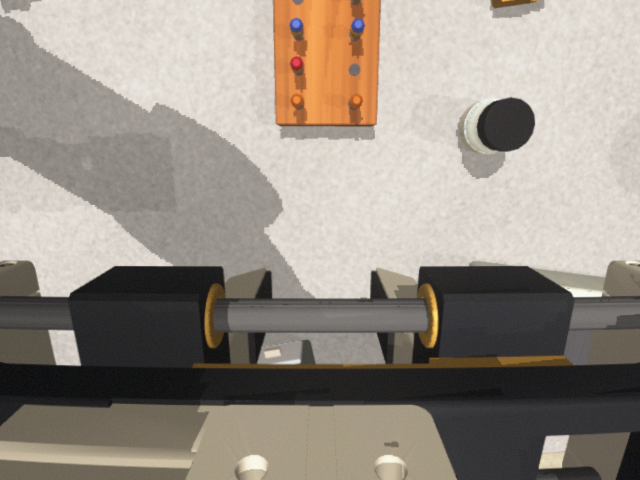

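The picture shows the block square to the tool: its back edge is at row ~125, columns 276–377, and the jar is clear at (500,125). I now go down behind it and push it up to just short of the gap.

Request:
{"name": "apply_moves", "arguments": {
  "motion": [
    {"x": 0.9,"y": 2,"z": -5,"yaw": 0,"hand": 0},
    {"x": 0.9,"y": 3,"z": -10,"yaw": 0,"hand": 0},
    {"x": 0.9,"y": 3,"z": -15,"yaw": 0,"hand": 0},
    {"x": 0.9,"y": 3,"z": -18,"yaw": 0,"hand": 0},
    {"x": 0.9,"y": 3,"z": -19,"yaw": 0,"hand": 0},
    {"x": 0.9,"y": 4,"z": -19,"yaw": 0,"hand": 0},
    {"x": 1.0,"y": 5,"z": -19,"yaw": 0,"hand": 0},
    {"x": 1.1,"y": 6,"z": -19,"yaw": 0,"hand": 0},
    {"x": 1.1,"y": 6.6,"z": -19,"yaw": 0,"hand": 0},
    {"x": 1.1,"y": 7.2,"z": -19,"yaw": 0,"hand": 0}
  ]
}}

```text
clock: 9.7
position: [0.5111, -0.3778, 0.0122]
ee_rot: [2.298, 2.141, -0.0]
force: [1.5, -1.7, 0.4]
width: 0.496
gripper_force: 0.9
```

Run:
```python
from h import *
s=observe();print(s['clock'],s['position'],s['force'])
m=dict(np.load('w2.npz'));m['k1']=float(m['k1'])
print(unproj([(276.3,124.5),(377,124.5),(274,5),(380,5)],.025,m).round(4).tolist())
```

```text
9.7 [ 0.51109201 -0.37777495  0.01215075] [ 1.45057534 -1.72725542  0.42720369]
[[0.468, -0.3655, 0.025], [0.5567, -0.3715, 0.025], [0.4749, -0.2694, 0.025], [0.5627, -0.2752, 0.025]]
```

Request:
{"name": "apply_moves", "arguments": {
  "motion": [
    {"x": 0.04,"y": 0.8,"z": 0,"yaw": 0,"hand": 0},
    {"x": 0.08,"y": 1.6,"z": 0,"yaw": 0,"hand": 0},
    {"x": 0.12,"y": 2.4,"z": 0,"yaw": 0,"hand": 0},
    {"x": 0.16,"y": 3.2,"z": 0,"yaw": 0,"hand": 0},
    {"x": 0.2,"y": 4.0,"z": 0,"yaw": 0,"hand": 0},
    {"x": 0.24,"y": 4.8,"z": 0,"yaw": 0,"hand": 0},
    {"x": 0.28,"y": 5.6,"z": 0,"yaw": 0,"hand": 0},
    {"x": 0.32,"y": 6.4,"z": 0,"yaw": 0,"hand": 0},
    {"x": 0.36,"y": 7.2,"z": 0,"yaw": 0,"hand": 0},
    {"x": 0.4,"y": 8.0,"z": 0,"yaw": 0,"hand": 0}
  ]
}}

```text
clock: 10.95
position: [0.5149, -0.2974, 0.0117]
ee_rot: [2.299, 2.141, 0.0]
force: [0.6, -3.5, 1.7]
width: 0.499
gripper_force: 1.3
```

Request:
{"name": "apply_moves", "arguments": {
  "motion": [
    {"x": 0.04,"y": 0.8,"z": 0,"yaw": 0,"hand": 0},
    {"x": 0.08,"y": 1.6,"z": 0,"yaw": 0,"hand": 0},
    {"x": 0.12,"y": 2.4,"z": 0,"yaw": 0,"hand": 0},
    {"x": 0.16,"y": 3.2,"z": 0,"yaw": 0,"hand": 0},
    {"x": 0.2,"y": 4.0,"z": 0,"yaw": 0,"hand": 0},
    {"x": 0.24,"y": 4.8,"z": 0,"yaw": 0,"hand": 0},
    {"x": 0.28,"y": 5.6,"z": 0,"yaw": 0,"hand": 0},
    {"x": 0.32,"y": 6.4,"z": 0,"yaw": 0,"hand": 0},
    {"x": 0.36,"y": 7.2,"z": 0,"yaw": 0,"hand": 0},
    {"x": 0.4,"y": 8.0,"z": 0,"yaw": 0,"hand": 0}
  ]
}}

```text
clock: 12.2
position: [0.5188, -0.2174, 0.0117]
ee_rot: [-2.299, -2.141, -0.0]
force: [0.0, -3.6, 1.1]
width: 0.502
gripper_force: 1.3
```

Request:
{"name": "apply_moves", "arguments": {
  "motion": [
    {"x": 0.04,"y": 0.8,"z": 0,"yaw": 0,"hand": 0},
    {"x": 0.08,"y": 1.6,"z": 0,"yaw": 0,"hand": 0},
    {"x": 0.12,"y": 2.4,"z": 0,"yaw": 0,"hand": 0},
    {"x": 0.16,"y": 3.2,"z": 0,"yaw": 0,"hand": 0},
    {"x": 0.2,"y": 3.8,"z": 0,"yaw": 0,"hand": 0},
    {"x": 0.22,"y": 4.3,"z": 0,"yaw": 0,"hand": 0},
    {"x": 0.24,"y": 4.6,"z": 0,"yaw": 0,"hand": 0},
    {"x": 0.24,"y": 4.8,"z": 0,"yaw": 0,"hand": 0}
  ]
}}

```text
clock: 13.2
position: [0.5212, -0.1697, 0.0116]
ee_rot: [-2.299, -2.141, 0.0]
force: [0.3, -1.7, -0.1]
width: 0.502
gripper_force: 0.8
```

Request:
{"name": "apply_moves", "arguments": {
  "motion": [
    {"x": 0,"y": -1,"z": 0,"yaw": 0,"hand": 0},
    {"x": 0,"y": -4,"z": 3,"yaw": 0,"hand": 0},
    {"x": 0,"y": -6,"z": 8,"yaw": 0,"hand": 0},
    {"x": 0,"y": -7,"z": 13,"yaw": 0,"hand": 0},
    {"x": 0,"y": -8,"z": 18,"yaw": 0,"hand": 0},
    {"x": 0,"y": -9,"z": 24,"yaw": 0,"hand": 0},
    {"x": 0,"y": -9,"z": 28,"yaw": 0,"hand": 0},
    {"x": 0,"y": -9,"z": 28,"yaw": 0,"hand": 0},
    {"x": 0,"y": -9,"z": 28,"yaw": 0,"hand": 0}
  ]
}}

```text
clock: 14.32
position: [0.5208, -0.2598, 0.291]
ee_rot: [-2.298, -2.141, -0.0]
force: [0.6, -0.1, -0.8]
width: 0.5
gripper_force: 0.0
```

Run:
```python
from h import *
s=observe();print(s['clock'],s['position'],R.from_rotvec(s['ee_rot']).as_matrix().round(3)[:2,1],np.abs(s['dq']).max())
m=camera_model('wrist');im=get_image('wrist')
cv2.imwrite('pics/w3.png',im); np.savez('w3.npz',**m)
a=im[0:220,180:473];cv2.imwrite('pics/w3c.png',cv2.resize(a,None,fx=2.7,fy=2.7,interpolation=cv2.INTER_CUBIC))
```

```text
14.325 [ 0.52083869 -0.25980758  0.29100643] [ 0.997 -0.071] 0.016871376648148573
```

View pics/w3c.png

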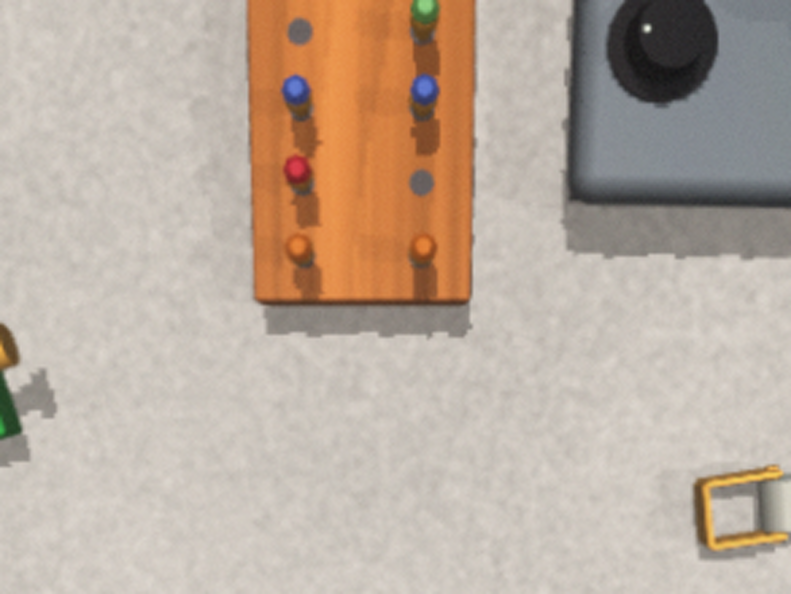

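The block is square at about crop (362,150), but the gap is out of view, so I move forward and up to see both together.

Request:
{"name": "apply_moves", "arguments": {
  "motion": [
    {"x": 0.3,"y": 3,"z": 2,"yaw": 0,"hand": 0},
    {"x": 0.6,"y": 7,"z": 4,"yaw": 0,"hand": 0},
    {"x": 0.8,"y": 11,"z": 6,"yaw": 0,"hand": 0},
    {"x": 0.8,"y": 13,"z": 8,"yaw": 0,"hand": 0},
    {"x": 0.8,"y": 13,"z": 8,"yaw": 0,"hand": 0},
    {"x": 0.8,"y": 13,"z": 8,"yaw": 0,"hand": 0}
  ]
}}

```text
clock: 15.12
position: [0.5287, -0.1303, 0.3706]
ee_rot: [-2.299, -2.14, 0.002]
force: [-0.8, -0.0, -0.2]
width: 0.5
gripper_force: 0.0
```

Run:
```python
from h import *
s=observe();print(s['clock'],s['position'],R.from_rotvec(s['ee_rot']).as_matrix().round(3)[:2,1],np.abs(s['dq']).max())
m=camera_model('wrist');im=get_image('wrist')
cv2.imwrite('pics/w4.png',im); np.savez('w4.npz',**m)
a=im[0:260,180:520];cv2.imwrite('pics/w4c.png',cv2.resize(a,None,fx=2.3,fy=2.3,interpolation=cv2.INTER_CUBIC))
```

```text
15.125 [ 0.52865367 -0.1303497   0.3705752 ] [ 0.997 -0.071] 0.016479191451786477
```

View pics/w4c.png

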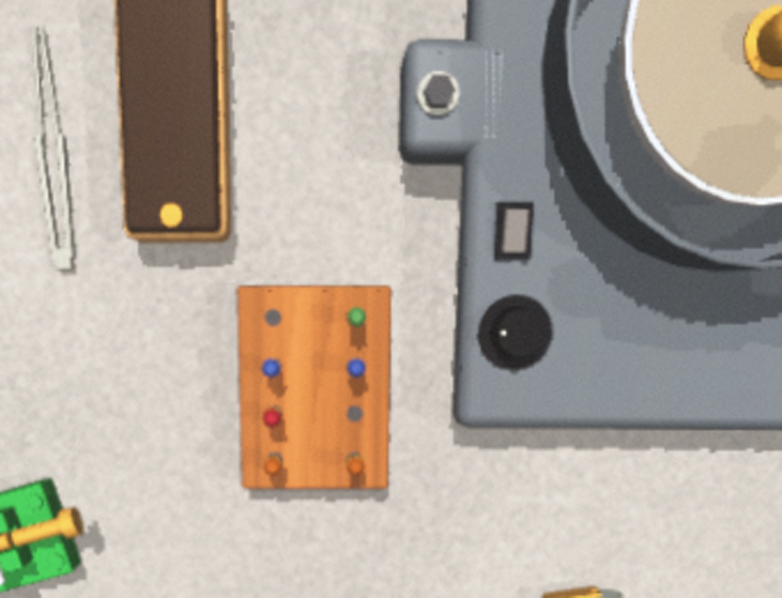

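Run:
```python
from h import *
m=dict(np.load('w4.npz'));m['k1']=float(m['k1']);g=cv2.GaussianBlur(cv2.imread('pics/w4.png'),(0,0),.7).astype(float)
def edge(row,c0,c1,i=0):  # strongest step in colour along row window
    p=g[row-2:row+3,c0:c1].mean(0); d=np.abs(np.diff(p,axis=0)).sum(1); k=int(d.argmax())
    k=min(max(k,1),len(d)-2);a,b,c=d[k-1:k+2];return c0+k+.5+.5*(a-c)/(a-2*b+c)
def line(rows,c0,c1,z,n):
    px=[(edge(r,c0,c1),r) for r in rows];P=unproj(px,z,m);f=np.polyfit(P[:,1],P[:,0],1)
    print(n,np.round([p[0] for p in px],1),'x at y=.05: %.4f  slope %.4f  mean x %.4f y %.4f'%(np.polyval(f,.05),f[0],*P[:,:2].mean(0)))
    return f
bl=line(range(135,205,10),278,292,.025,'blkL');br=line(range(135,205,10),343,356,.025,'blkR')
r=line(range(10,100,12),275,288,.03,'rest far')
f=line(range(28,64,6),348,360,0.0,'foot bottom')
b=line(range(90,180,12),374,388,0.0,'base bottom')
col=[(c,r) for c in (300,320,335) for r in [0]]
for c in (300,320,335):
    p=g[:,c-2:c+3].mean(1);d=np.abs(np.diff(p,axis=0)).sum(1)
    print('front',unproj([(c,118+d[118:132].argmax()+.5)],.025,m).round(4),'back',unproj([(c,204+d[204:218].argmax()+.5)],.025,m).round(4))
```

```text
blkL [282.7 283.  282.9 282.9 283.7 283.9 283.8] x at y=.05: 0.4917  slope 0.0737  mean x 0.4814 y -0.0904
blkR [349.5 349.6 349.5 349.5 349.5 348.7 348.6] x at y=.05: 0.5815  slope 0.0714  mean x 0.5711 y -0.0969
rest far [276.4 276.5 276.7 279.8 276.5 276.6 276.7 276.8] x at y=.05: 0.4871  slope 0.0959  mean x 0.4873 y 0.0514
foot bottom [353.8 353.4 353.4 353.1 353.  352.7] x at y=.05: 0.5860  slope 0.0883  mean x 0.5871 y 0.0625
base bottom [379.1 378.8 378.2 378.3 377.6 377.  376.4 376.1] x at y=.05: 0.6232  slope 0.0763  mean x 0.6151 y -0.0559
front [[ 0.5088 -0.0375  0.025 ]] back [[ 0.4979 -0.1644  0.025 ]]
front [[ 0.5353 -0.0394  0.025 ]] back [[ 0.526  -0.1665  0.025 ]]
front [[ 0.5551 -0.0409  0.025 ]] back [[ 0.5472 -0.1666  0.025 ]]
```

Request:
{"name": "apply_moves", "arguments": {
  "motion": [
    {"x": -0.4,"y": -4,"z": -3,"yaw": 0,"hand": -0.2},
    {"x": -0.8,"y": -7,"z": -8,"yaw": 0,"hand": -0.2},
    {"x": -0.9,"y": -7,"z": -14,"yaw": 0,"hand": -0.2},
    {"x": -0.9,"y": -7,"z": -20,"yaw": 0,"hand": -0.2},
    {"x": -0.9,"y": -7,"z": -26,"yaw": 0,"hand": -0.2},
    {"x": -0.9,"y": -7,"z": -31,"yaw": 0,"hand": -0.2},
    {"x": -0.9,"y": -7,"z": -34.5,"yaw": 0,"hand": -0.2},
    {"x": -0.9,"y": -7,"z": -35.9,"yaw": 0,"hand": -0.2},
    {"x": -0.8,"y": -5.5,"z": -35.9,"yaw": 0,"hand": -0.2},
    {"x": -0.7,"y": -4.5,"z": -35.9,"yaw": 0,"hand": -0.2}
  ]
}}

```text
clock: 16.42
position: [0.523, -0.1739, 0.0137]
ee_rot: [2.298, 2.141, 0.002]
force: [0.4, 0.9, -0.2]
width: 0.399
gripper_force: 0.0
```

Request:
{"name": "apply_moves", "arguments": {
  "motion": [
    {"x": 0.06,"y": 0.8,"z": 0,"yaw": 0,"hand": -0.2},
    {"x": 0.12,"y": 1.6,"z": 0,"yaw": 0,"hand": -0.2},
    {"x": 0.19,"y": 2.4,"z": 0,"yaw": 0,"hand": -0.2},
    {"x": 0.26,"y": 3.2,"z": 0,"yaw": 0,"hand": -0.2},
    {"x": 0.33,"y": 4.0,"z": 0,"yaw": 0,"hand": -0.2},
    {"x": 0.4,"y": 4.8,"z": 0,"yaw": 0,"hand": -0.2},
    {"x": 0.46,"y": 5.6,"z": 0,"yaw": 0,"hand": -0.2},
    {"x": 0.53,"y": 6.4,"z": 0,"yaw": 0,"hand": -0.2},
    {"x": 0.59,"y": 7.2,"z": 0,"yaw": 0,"hand": -0.2},
    {"x": 0.66,"y": 8.0,"z": 0,"yaw": 0,"hand": -0.2}
  ]
}}

```text
clock: 17.68
position: [0.5288, -0.0944, 0.0127]
ee_rot: [-2.299, -2.141, 0.0]
force: [-0.6, -2.6, 2.4]
width: 0.399
gripper_force: 1.2
```

Request:
{"name": "apply_moves", "arguments": {
  "motion": [
    {"x": 0.05,"y": 0.6,"z": 0,"yaw": 0,"hand": -0.2},
    {"x": 0.1,"y": 1.2,"z": 0,"yaw": 0,"hand": -0.2},
    {"x": 0.15,"y": 1.8,"z": 0,"yaw": 0,"hand": -0.2},
    {"x": 0.2,"y": 2.4,"z": 0,"yaw": 0,"hand": -0.2},
    {"x": 0.24,"y": 3.0,"z": 0,"yaw": 0,"hand": -0.2},
    {"x": 0.29,"y": 3.6,"z": 0,"yaw": 0,"hand": -0.2},
    {"x": 0.34,"y": 4.2,"z": 0,"yaw": 0,"hand": -0.2},
    {"x": 0.38,"y": 4.8,"z": 0,"yaw": 0,"hand": -0.2}
  ]
}}

```text
clock: 18.68
position: [0.5326, -0.0464, 0.0127]
ee_rot: [-2.299, -2.141, -0.0]
force: [0.3, -2.6, -0.9]
width: 0.401
gripper_force: 0.7
```

Request:
{"name": "apply_moves", "arguments": {
  "motion": [
    {"x": 0.04,"y": 0.6,"z": 0,"yaw": 0,"hand": -0.2},
    {"x": 0.09,"y": 1.2,"z": 0,"yaw": 0,"hand": -0.2},
    {"x": 0.13,"y": 1.8,"z": 0,"yaw": 0,"hand": -0.2},
    {"x": 0.17,"y": 2.4,"z": 0,"yaw": 0,"hand": -0.2},
    {"x": 0.22,"y": 3.0,"z": 0,"yaw": 0,"hand": -0.2},
    {"x": 0.26,"y": 3.6,"z": 0,"yaw": 0,"hand": -0.2},
    {"x": 0.3,"y": 4.2,"z": 0,"yaw": 0,"hand": -0.2},
    {"x": 0.35,"y": 4.8,"z": 0,"yaw": 0,"hand": -0.2}
  ]
}}

```text
clock: 19.68
position: [0.5362, 0.0015, 0.0127]
ee_rot: [2.299, 2.141, 0.0]
force: [0.7, -1.5, -0.7]
width: 0.4
gripper_force: 0.7
```

Run:
```python
from h import *
s=observe();print(s['clock'],s['position'],s['force'],s['ft_torque'])
m=camera_model('wrist');im=get_image('wrist')
cv2.imwrite('pics/w5.png',im[0:300]); np.savez('w5.npz',**m)
```

```text
19.675 [0.5361571  0.00148056 0.01271186] [ 0.67959443 -1.45316745 -0.71672524] [-0.41625117  0.1407795   0.03260003]
```

View pics/w5.png

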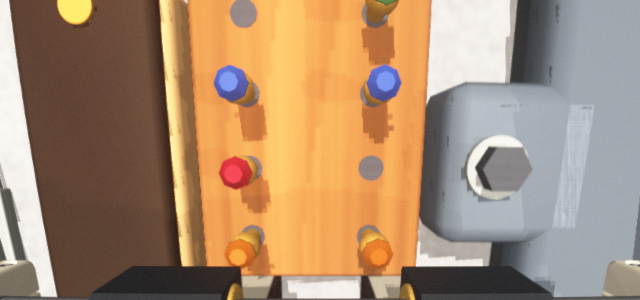

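The block is midway through the gap, its left edge at columns 190–205 beside the rest and its right edge at ~427 beside the foot. The push force stays low, so I go on.

Request:
{"name": "apply_moves", "arguments": {
  "motion": [
    {"x": 0.05,"y": 0.7,"z": 0,"yaw": 0,"hand": -0.2},
    {"x": 0.1,"y": 1.4,"z": 0,"yaw": 0,"hand": -0.2},
    {"x": 0.15,"y": 2.1,"z": 0,"yaw": 0,"hand": -0.2},
    {"x": 0.2,"y": 2.8,"z": 0,"yaw": 0,"hand": -0.2},
    {"x": 0.25,"y": 3.5,"z": 0,"yaw": 0,"hand": -0.2},
    {"x": 0.31,"y": 4.2,"z": 0,"yaw": 0,"hand": -0.2},
    {"x": 0.36,"y": 4.9,"z": 0,"yaw": 0,"hand": -0.2},
    {"x": 0.41,"y": 5.6,"z": 0,"yaw": 0,"hand": -0.2},
    {"x": 0.46,"y": 6.3,"z": 0,"yaw": 0,"hand": -0.2},
    {"x": 0.51,"y": 7.0,"z": 0,"yaw": 0,"hand": -0.2}
  ]
}}

```text
clock: 20.98
position: [0.5413, 0.0715, 0.0127]
ee_rot: [2.299, 2.141, -0.0]
force: [0.5, -2.7, 1.6]
width: 0.4
gripper_force: 1.4
```

Request:
{"name": "apply_moves", "arguments": {
  "motion": [
    {"x": 0.05,"y": 0.7,"z": 0,"yaw": 0,"hand": -0.2},
    {"x": 0.1,"y": 1.4,"z": 0,"yaw": 0,"hand": -0.2},
    {"x": 0.15,"y": 2.1,"z": 0,"yaw": 0,"hand": -0.2},
    {"x": 0.2,"y": 2.8,"z": 0,"yaw": 0,"hand": -0.2},
    {"x": 0.25,"y": 3.5,"z": 0,"yaw": 0,"hand": -0.2},
    {"x": 0.31,"y": 4.2,"z": 0,"yaw": 0,"hand": -0.2},
    {"x": 0.36,"y": 4.9,"z": 0,"yaw": 0,"hand": -0.2},
    {"x": 0.39,"y": 5.4,"z": 0,"yaw": 0,"hand": -0.2}
  ]
}}

```text
clock: 21.98
position: [0.5451, 0.1257, 0.0127]
ee_rot: [-2.298, -2.142, -0.0]
force: [0.1, -2.3, 1.6]
width: 0.4
gripper_force: 1.2
```

Run:
```python
from h import *
s=observe();print(s['clock'],s['position'],s['force'])
m=camera_model('top');im=get_image('top')
a=im[150:290,180:380];cv2.imwrite('pics/t1.png',cv2.resize(a,None,fx=4,fy=4,interpolation=cv2.INTER_CUBIC))
```

```text
21.975 [0.54512737 0.12568838 0.0126691 ] [ 0.08201007 -2.34579623  1.60406197]
```

View pics/t1.png

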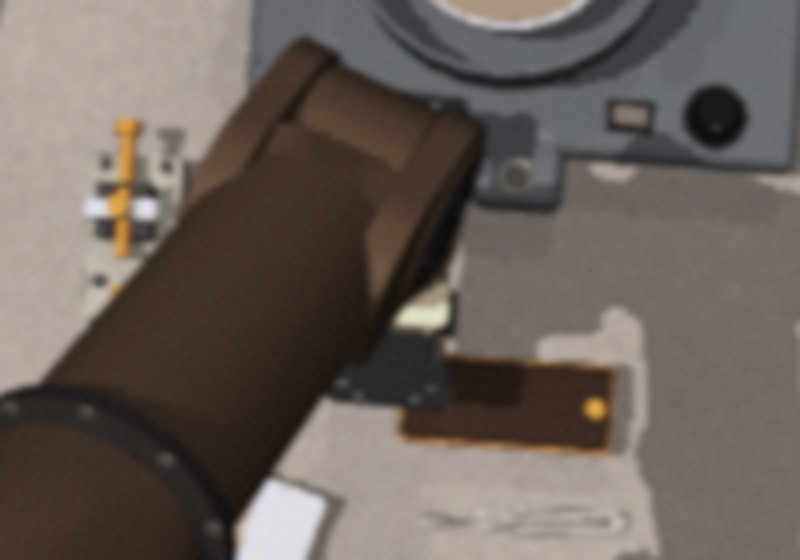

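The top view shows the arm hiding the block, so I creep forward until the force rises on contact with the jig.

Request:
{"name": "apply_moves", "arguments": {
  "motion": [
    {"x": 0.02,"y": 0.3,"z": 0,"yaw": 0,"hand": -0.2},
    {"x": 0.04,"y": 0.6,"z": 0,"yaw": 0,"hand": -0.2},
    {"x": 0.06,"y": 0.9,"z": 0,"yaw": 0,"hand": -0.2},
    {"x": 0.08,"y": 1.1,"z": 0,"yaw": 0,"hand": -0.2}
  ]
}}

```text
clock: 22.52
position: [0.5458, 0.1363, 0.0126]
ee_rot: [-2.298, -2.141, 0.0]
force: [0.3, -1.3, -1.3]
width: 0.4
gripper_force: 0.7
```

Request:
{"name": "apply_moves", "arguments": {
  "motion": [
    {"x": 0.01,"y": 0.15,"z": 0,"yaw": 0,"hand": -0.2},
    {"x": 0.02,"y": 0.3,"z": 0,"yaw": 0,"hand": -0.2}
  ]
}}

```text
clock: 22.78
position: [0.5461, 0.1391, 0.0127]
ee_rot: [2.299, 2.141, -0.0]
force: [-1.1, -1.6, -1.1]
width: 0.405
gripper_force: 0.7
```

Request:
{"name": "apply_moves", "arguments": {
  "motion": [
    {"x": 0.01,"y": 0.15,"z": 0,"yaw": 0,"hand": -0.2},
    {"x": 0.02,"y": 0.3,"z": 0,"yaw": 0,"hand": -0.2}
  ]
}}

```text
clock: 23.02
position: [0.5464, 0.1421, 0.0127]
ee_rot: [2.299, 2.141, 0.0]
force: [-0.8, -0.2, -1.6]
width: 0.397
gripper_force: 0.7
```

Request:
{"name": "apply_moves", "arguments": {
  "motion": [
    {"x": 0.01,"y": 0.15,"z": 0,"yaw": 0,"hand": -0.2},
    {"x": 0.02,"y": 0.3,"z": 0,"yaw": 0,"hand": -0.2}
  ]
}}

```text
clock: 23.28
position: [0.5467, 0.1445, 0.0127]
ee_rot: [2.298, 2.14, -0.001]
force: [-0.0, -6.1, -1.2]
width: 0.405
gripper_force: 3.0
```

Request:
{"name": "apply_moves", "arguments": {
  "motion": [
    {"x": 0.01,"y": 0.15,"z": 0,"yaw": 0,"hand": -0.2}
  ]
}}

```text
clock: 23.4
position: [0.5469, 0.1446, 0.0128]
ee_rot: [2.298, 2.139, -0.002]
force: [-0.1, -9.8, -0.7]
width: 0.397
gripper_force: 5.0
```

Run:
```python
from h import *
s=observe();print(s['clock'],s['position'],s['force'])
m=camera_model('wrist');im=get_image('wrist')
cv2.imwrite('pics/w6.png',im[0:300])
```

```text
23.4 [0.54688894 0.14458496 0.01282842] [-0.14446202 -9.79060246 -0.69577948]
```

View pics/w6.png

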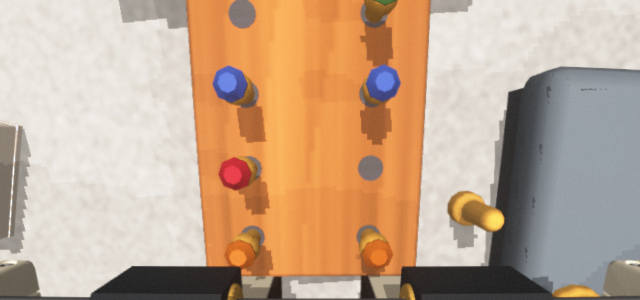

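Force rose to 9.8 N where the jig was expected. The spare dop at (475,208) is clear of the block. Next I back off, rise and check.

Request:
{"name": "apply_moves", "arguments": {
  "motion": [
    {"x": -0.07,"y": -1,"z": 0,"yaw": 0,"hand": -0.2},
    {"x": -0.2,"y": -3,"z": 0,"yaw": 0,"hand": -0.2},
    {"x": -0.2,"y": -3.5,"z": 4,"yaw": 0,"hand": -0.2},
    {"x": -0.2,"y": -3.5,"z": 10,"yaw": 0,"hand": -0.2},
    {"x": -0.2,"y": -3.5,"z": 16,"yaw": 0,"hand": -0.2},
    {"x": -0.2,"y": -3.5,"z": 22,"yaw": 0,"hand": -0.2},
    {"x": -0.2,"y": -3.5,"z": 28,"yaw": 0,"hand": -0.2},
    {"x": -0.2,"y": -3.5,"z": 33,"yaw": 0,"hand": -0.2},
    {"x": -0.2,"y": -3.5,"z": 33,"yaw": 0,"hand": -0.2},
    {"x": -0.2,"y": -3.5,"z": 33,"yaw": 0,"hand": -0.2}
  ]
}}

```text
clock: 24.7
position: [0.5442, 0.1109, 0.3421]
ee_rot: [-2.298, -2.14, -0.0]
force: [0.5, 0.3, -0.6]
width: 0.397
gripper_force: 0.0
```

Run:
```python
from h import *
s=observe();print(s['clock'],s['position'],s['force'])
im=get_image('wrist')
cv2.imwrite('pics/w7.png',cv2.resize(im[0:260,180:520],None,fx=2.3,fy=2.3,interpolation=cv2.INTER_CUBIC))
```

```text
24.7 [0.54423649 0.11091881 0.34207567] [ 0.50077319  0.30163803 -0.61230095]
```

View pics/w7.png

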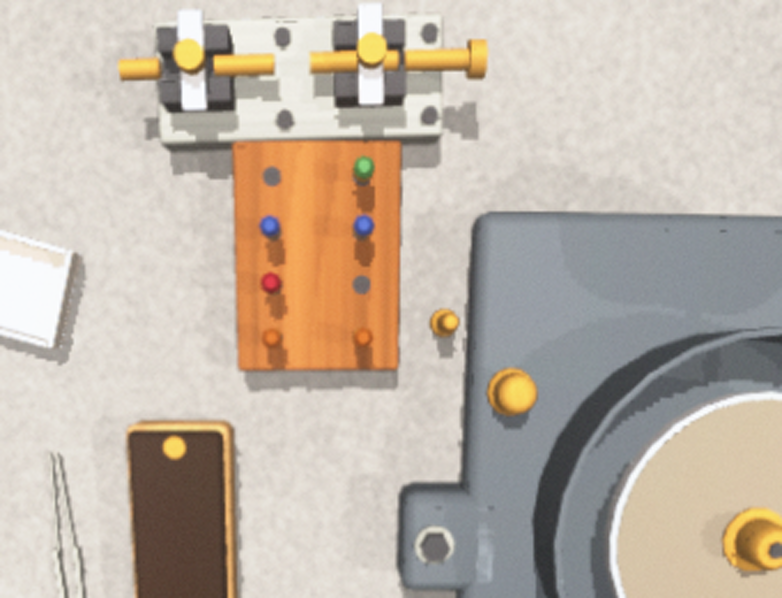

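The block's leading end lies flush on the jig (crop row ~141, columns 234–400), about 10 mm off the face's middle. It is square, the loose things are undisturbed and the arm is clear.

```bash
python3 -c "
from cell import *
print(sign_off())"
```

```text
the job is handed in; nothing more can be done
None
```

I pushed the dop block through the gap; its leading end rests squarely against the steel jig, the loose things near its path look undisturbed, and I handed in the job at about 25 s (no verdict was returned).

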